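Post the miscast candle into the remelt box

TASK

The red pillar candle is a miscast: pick it up and push it down through the spring flap in the top of the plywood remelt box, keeping hold of it until the flap is pushed open and more than half of the candle is through the mouth. Then let it go so that it drops to the bottom of the box, and draw back so that the flap swings shut. Leave the cream candle standing where it is.

Things in the scene. Friction and masses are not known exactly. Their poses are not given: they have to be found in the camera images.
- red_candle_mid (a point): The red pillar candle, an upright plain cylinder 48 mm in diameter and 80 mm tall, about 0.14 kg, standing on the table in a row with a cream candle and a low two-layer bar of soap, in any order. The point is its centre, 40 mm above its foot; z is its long axis. A 7 mm wick stands on its top.
- cream_candle_mid (a point): A cream pillar candle of the same size (48 mm diameter, 80 mm tall), not to be disturbed. The point is its centre, half-way up.
- mouth (a point): Centre of the mouth in the top of the fixed plywood remelt box, 185 mm above the table; x, y along its sides, z up. Box 148 mm (x) by 180 mm (y) outside, 180 mm deep inside, empty. Mouth 100 mm (x) by 140 mm (y), closed by a green flap 3 mm thick, flush with the top, steel hinge along the +x edge, swinging down into the box. A candle let go in the mouth falls clear below the flap.
- flap (a joint): Angle of the green spring flap in rad: 0 is shut and level, 1.5 hangs straight down inside the box. A weak spring (under 1 N at the middle of the flap) shuts it in well under a second when nothing holds it. A candle pushed straight down at the centre of the mouth opens it to about 1 rad by the time half of the candle is through.

How it is judged:
On the way:
1. the red candle, still in the fingers, holds the flap open with half of its length through the mouth (z of red_candle_mid in the frame of mouth below 0.004 m and x of red_candle_mid in the frame of mouth between -0.05 and 0.05 m and y of red_candle_mid in the frame of mouth between -0.07 and 0.07 m and value of joint flap above 0.45 rad and contact force between the fingers and red_candle above 0.5 N), for 0.1 s.
At the end, for the whole second after the job is handed in: The red candle lies or stands at rest at the bottom of the remelt box (its centre more than 90 mm below the mouth, inside the walls), the flap is shut (under 0.1 rad), and the cream candle stands upright (within 10 degrees) within 25 mm of where it was (z of red_candle_mid in the frame of mouth below -0.09 m and x of red_candle_mid in the frame of mouth between -0.07 and 0.07 m and y of red_candle_mid in the frame of mouth between -0.085 and 0.085 m and value of joint flap below 0.1 rad and linear speed of red_candle below 0.05 m/s and distance of cream_candle_mid from where it was at the start of the episode below 0.025 m and angle between cream_candle_mid's own z axis and vertical below 0.17 rad); the robot touches nothing.
It fails at once if the cream candle is moved by more than 25 mm or tipped (distance of cream_candle_mid from where it was at the start of the episode above 0.025 m or angle between cream_candle_mid's own z axis and vertical above 0.35 rad).
It also fails if it takes over 38 s, if anything falls off the work surface, if the arm or the gripper's body presses on something with over 40 N, if the wrist force passes 120 N, or if a joint passes its speed limit or range.

ROBOT

A 7-joint arm with a two-finger parallel gripper is mounted at the origin on the work surface. World frame = base frame: x ahead of the robot, y to its left, z up, the work surface at z = 0. Lengths are in m, angles in rad, forces in N, time in s.
With the tool pointing down it reaches from about 0.4 to 0.85 m from the base axis. Payload 10.4 kg.
Tool frame: the origin (TCP) lies midway between the tips of the shut fingers; the grasp point (between the pads) lies 19 mm behind it; x points along the fingers, y is the direction in which the jaws open and shut, and the axes are right-handed (so a half turn about x gives the same grasp; the last joint's range is limited). The gripper opens to 87 mm and grips with 3 to 60 N. Pads are 19 mm wide; open, the fingers measure 117 mm over their backs; the gripper's body (75 mm by 190 mm) begins 51 mm behind the grasp point.
Start: joints at [1.156, 0.332, -0.065, 1.46, 0.022, 1.35, -0.088], TCP at [0.239, -0.578, 0.194] pointing down, gripper open.
Joint ranges: [-2.6, 2.6], [-0.5, 2.12], [-1.47, 1.34], [0.16, 2.42], [-1.27, 4.41], [0.06, 2.06], [-2.6, 2.6]. Speed limits (rad/s): [2.22, 2.22, 2.79, 2.79, 3.14, 3.14, 3.14].

INTERFACE

Orientations are given as a unit quaternion [x, y, z, w].
In Python, from bench import r gives the robot as it stands.
- The arm moves only by the shell command python3 -m jog 'ROWS' [OPENING] [FORCE]. ROWS is JSON, a list of rows, each an object with "slide": the shift along the tool's x, y, z in cm, a list of three; "roll": the turn about the tool's x in degrees. A call has 1 to 5 rows; each row is the pose to reach, as a shift and turn from the pose measured when the call began, along the tool's axes at that moment; what a row does not reach only later rows make up. A row lasts 1/12 s, in which the tool goes at most 41.7 mm and 7.16 degrees, less where a joint would pass 70% of its speed; a pose out of reach is approached as far as the arm can. A call with a gripper value outside its range is refused whole. OPENING is the closure, from 0 (fully open) to 1 (shut), set as the call begins (- or left out, the last holds). The fingers move at their own pace and stop on an object; FORCE is the grip in N (left out, the last holds). Time passes only in rows, so rows that repeat a pose let the fingers close. It gives the time, the measured TCP pose, the force and the opening at its end, in the units of the state.
- r.read_state(): the state, without advancing time (a new reading comes with each control period).
- r.camera(name): name is "scene" or "side" or "wrist"; returns the picture (384x512x3 uint8, red, green, blue); there is no depth.
- r.camera_info(name): a dict with "intrinsics" (3x3 intrinsics, pixels), "R" (3x3) and "t" (3): a world point X has camera coordinates R X + t; the wrist camera has in their place "hand_eye" (4x4, takes a point from camera to tool coordinates, whose origin is the TCP and whose axes are the tool frame's). Camera axes: x right, y down, z forward; pixel columns grow to the right and rows downward; lengths in m; the calibration is good to about 2 mm. The wrist camera is an equidistant fisheye: a pixel r from the principal point sees the ray r / f radians off the axis. A picture is of the moment at which its call begins: read the wrist's pose just before it. camera_info takes no time and is no camera call.
- r.close_job(): hands the job in, once; it reports no verdict.
The state is a dict: "time": time; "joint_positions": joint angles; "joint_vel": joint speeds; "joint_torque": joint torques, N m; "ee_pos": TCP position; "eef_rot": TCP orientation; "ft_force": force on the tool from outside, world axes, zero at the start; "torque": the same for the moment, N m; "width": finger opening in m.
Only numpy, scipy, OpenCV 4.12 (cv2) and the standard library are available. Lean on these libraries where they do the work, as an engineer would, in place of code of your own. Each camera call takes 0.05 s, during which the arm holds its last target.

## Working session

There is one attempt and no reset: what is moved stays moved. The work goes in short steps, Python scripts to look and compute and a shell command to move; the robot and the scene stay as the last step left them, time stands still between calls to the robot, and variables do not carry over. Pictures are saved under pics/ and viewed, and the job is handed in when it is done.

```bash
mkdir -p pics; ls
python3 - <<'E'
from bench import r
import cv2,numpy as np
np.set_printoptions(precision=4,suppress=True)
print(r.read_state())
for n in ["scene","side","wrist"]:
    im=r.camera(n); cv2.imwrite(f"pics/{n}0.png",im[:,:,::-1]); print(n,r.camera_info(n))
E
```

```text
pics
{'time': 0.0, 'joint_positions': array([ 1.1564,  0.3329, -0.0647,  1.461 ,  0.0216,  1.3499, -0.0885]), 'joint_vel': array([-0.0003, -0.    ,  0.0007,  0.0002,  0.0007,  0.001 ,  0.0011]), 'joint_torque': array([  0.0006, -62.3253,   0.0245, -38.9891,  -0.0613,   0.0396,
         0.0001]), 'ee_pos': array([ 0.2385, -0.5772,  0.1929]), 'eef_rot': array([-0.6935, -0.1381,  0.6937, -0.1372]), 'ft_force': array([-0.4461,  0.1388,  1.1258]), 'torque': array([ 0.0474,  0.0302, -0.0303]), 'width': 0.08718968620082347}
scene {'intrinsics': array([[450.2716,   0.    , 261.228 ],
       [  0.    , 450.2716, 190.2524],
       [  0.    ,   0.    ,   1.    ]]), 'R': array([[ 0.0373,  0.9992,  0.0176],
       [ 0.7868, -0.0185, -0.6169],
       [-0.6161,  0.0368, -0.7868]]), 't': array([-0.0158, -0.3515,  1.3406])}
side {'intrinsics': array([[419.2357,   0.    , 254.6024],
       [  0.    , 419.2357, 184.115 ],
       [  0.    ,   0.    ,   1.    ]]), 'R': array([[ 0.9975, -0.0688,  0.0171],
       [-0.0242, -0.5577, -0.8297],
       [ 0.0666,  0.8272, -0.558 ]]), 't': array([-0.5741,  0.1352,  0.8728])}
wrist {'intrinsics': array([[297.3186,   0.    , 256.7964],
       [  0.    , 297.3186, 191.7612],
       [  0.    ,   0.    ,   1.    ]]), 'hand_eye': array([[-0.    , -0.3047,  0.9525, -0.1913],
       [ 1.    ,  0.0003,  0.0001, -0.0005],
       [-0.0003,  0.9525,  0.3047, -0.0838],
       [ 0.    ,  0.    ,  0.    ,  1.    ]])}
```

View pics/scene0.png

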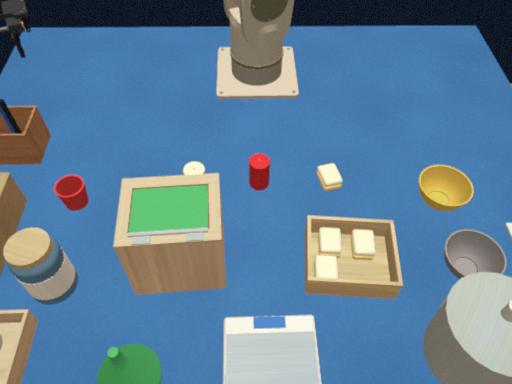

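View pics/side0.png

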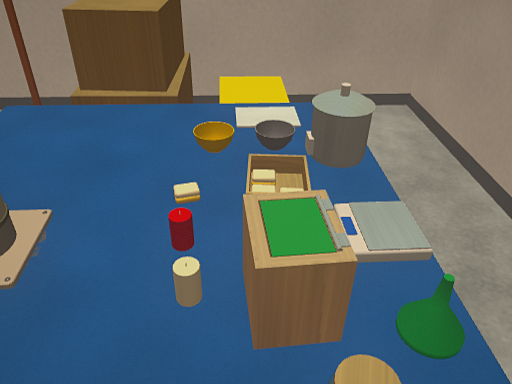

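View pics/wrist0.png

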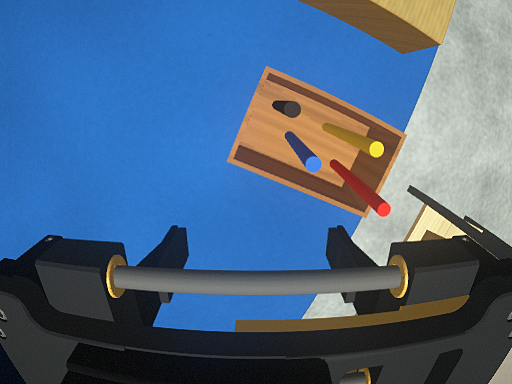

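The scene picture shows the red candle at about (260,172), the cream one mostly hidden behind the box at (194,168), and the box top around (170,205) with its hinge towards the viewer. In the side picture red is at (181,229) and cream at (187,281). Next I'll measure them.

```bash
cat > h.py <<'E'
import numpy as np,cv2
from scipy.optimize import least_squares
from bench import r
np.set_printoptions(precision=4,suppress=True)
def onz(n,uv,z):
    c=r.camera_info(n);R,t,K=map(np.array,(c["R"],c["t"],c["intrinsics"]))
    d=R.T@np.linalg.inv(K)@np.array([uv[0],uv[1],1.]);o=-R.T@t
    return o+d*(z-o[2])/d[2]
def proj(n,X):
    c=r.camera_info(n);p=np.array(c["R"])@np.asarray(X).T+np.array(c["t"])[:,None]
    return (np.array(c["intrinsics"])@(p/p[2]))[:2].T
def cyl(n,x,y,z0=0,h=.08,rad=.024):
    a=np.linspace(0,2*np.pi,60)
    P=np.concatenate([np.c_[x+rad*np.cos(a),y+rad*np.sin(a),0*a+z] for z in (z0,z0+h)])
    return cv2.convexHull(proj(n,P).astype(np.float32))[:,0]
E
python3 - <<'E'
from h import *
for n in["scene","side"]:
    im=cv2.imread(f"pics/{n}0.png"); b,g,R=[im[:,:,i].astype(int) for i in range(3)]
    red=((R>110)&(g<60)&(b<60)).astype(np.uint8)
    N,l,s,c=cv2.connectedComponentsWithStats(red)
    for i in range(1,N):
        if s[i,4]>100: print(n,"red",s[i],c[i])
    gr=((g>90)&(R<70)&(b<90)).astype(np.uint8)
    N,l,s,c=cv2.connectedComponentsWithStats(gr)
    for i in range(1,N):
        if s[i,4]>1500:
            cn=cv2.findContours((l==i).astype(np.uint8),0,2)[0][0]
            q=cv2.approxPolyDP(cn,6,True)[:,0]; print(n,"green",s[i],q.tolist(),[onz(n,p,.185)[:2].round(4).tolist() for p in q])
    if n=="side":
        cr=((R>140)&(g>130)&(b>90)&(R-b>20)).astype(np.uint8)
        N,l,s,c=cv2.connectedComponentsWithStats(cr)
        for i in range(1,N):
            if s[i,4]>200: print(n,"cream",s[i],c[i])
# crop
a=cv2.resize(cv2.imread("pics/scene0.png")[140:300,100:290],None,fx=4,fy=3.6);cv2.imwrite("pics/c1.png",a)
a=cv2.resize(cv2.imread("pics/side0.png")[180:350,160:360],None,fx=4,fy=3.5);cv2.imwrite("pics/c2.png",a)
E
```

```text
scene red [250 162  19  28 394] [258.7056 177.0838]
scene red [ 56 176  26  20 398] [ 68.5829 185.6005]
scene red [ 59 186  29  24 334] [ 75.991  200.0898]
scene green [  98  345   63   39 1528] [[98, 383], [158, 383], [160, 369], [152, 352], [148, 366], [134, 351], [144, 348], [127, 345], [107, 357]] [[0.9221, -0.246], [0.9248, -0.164], [0.9062, -0.1632], [0.8821, -0.177], [0.9015, -0.1804], [0.8799, -0.2028], [0.876, -0.1891], [0.8709, -0.214], [0.8872, -0.2398]]
side red [169 208  23  15 259] [179.695  214.9653]
side green [ 260  198   76   59 3316] [[314, 198], [260, 201], [272, 255], [335, 251]] [[0.6684, -0.105], [0.5741, -0.1095], [0.581, -0.2423], [0.6746, -0.2386]]
side green [ 396  284   69   73 3172] [[439, 284], [430, 298], [402, 306], [396, 323], [413, 347], [437, 356], [456, 352], [464, 339]] [[0.801, -0.3097], [0.7786, -0.3327], [0.7371, -0.3435], [0.7203, -0.3686], [0.7284, -0.4025], [0.7514, -0.4154], [0.7755, -0.4117], [0.7932, -0.3954]]
side cream [ 191   40  132   55 2056] [257.6469  74.0049]
side cream [ 321   56   89   37 1078] [361.7347  77.7978]
side cream [ 411   72  101  124 1605] [452.3009 119.4785]
side cream [236 107  65  20 977] [265.218 115.522]
side cream [374 114  30  37 252] [389.2897 130.9841]
side cream [ 243  166  190  103 3914] [302.5644 228.5146]
side cream [252 169  24  11 243] [263.0905 174.1811]
side cream [173 182  26  14 263] [185.635  188.4677]
side cream [   0  210   51   75 1766] [ 21.1268 240.7933]
side cream [173 256  27  21 420] [185.6571 266.0905]
```

Run:
```python
from h import *
def comp(m,p):
    N,l,s,c=cv2.connectedComponentsWithStats(m.astype(np.uint8)); k=l[p[1],p[0]]; return (l==k) if k else None
M={}
for n in["scene","side"]:
    hsv=cv2.cvtColor(cv2.imread(f"pics/{n}0.png"),cv2.COLOR_BGR2HSV).astype(int);H,S,V=[hsv[:,:,i] for i in range(3)]
    M[n,'red']=comp(((H<8)|(H>170))&(S>150)&(V>60),(260,175) if n=="scene" else (181,230))
    if n=="side": M[n,'cream']=comp((H>10)&(H<40)&(V>70),(187,285))
    g=comp((H>50)&(H<75)&(S>120),(170,210) if n=="scene" else (295,225))
    cn=max(cv2.findContours(g.astype(np.uint8),0,2)[0],key=cv2.contourArea); q=cv2.approxPolyDP(cn,6,True)[:,0]
    P=np.array([onz(n,p,.185)[:2] for p in q]);print(n,"flap",q.tolist(),P.tolist(),P.mean(0))
def res(p,items):
    out=[]
    for n,m in items:
        a=np.zeros((384*4,512*4),np.uint8);cv2.fillConvexPoly(a,np.round(cyl(n,*p)*4+1.5).astype(np.int32),255)
        a=cv2.resize(a,(512,384),interpolation=cv2.INTER_AREA)/255.
        out.append(np.abs(a-m).sum())
    return sum(out)
from scipy.optimize import minimize
for nm,x0 in (("red",None),("cream",None)):
    it=[(n,m) for (n,k),m in M.items() if k==nm]
    ms=np.argwhere(M["side",nm]).mean(0)[::-1]; x0=onz("side",ms,.04)[:2]
    for sub in [it]+[[i] for i in it]:
        s=minimize(res,x0,args=(sub,),method="Nelder-Mead",options=dict(initial_simplex=[x0,x0+[.01,0],x0+[0,.01]],xatol=1e-4))
        print(nm,[i[0] for i in sub],s.x,s.fun,[int(m.sum()) for _,m in sub])
```

```text
scene flap [[206, 186], [134, 190], [129, 231], [205, 226]] [[0.5791641772400429, -0.11145345946165001], [0.5855029521242172, -0.24270589551550203], [0.6747932600989447, -0.23908079609234228], [0.6678688649146256, -0.10979389620404283]] [ 0.6268 -0.1758]
side flap [[314, 198], [260, 201], [272, 256], [335, 251]] [[0.6684487950568984, -0.10503504760292204], [0.5741015166519706, -0.10954888481043268], [0.5807662266086765, -0.24439330307620127], [0.6745886813045943, -0.23864916572843264]] [ 0.6245 -0.1744]
red ['scene', 'side'] [ 0.4209 -0.0052] 166.63921568627453 [630, 908]
red ['scene'] [ 0.4205 -0.0066] 94.23921568627452 [630]
red ['side'] [ 0.4206 -0.002 ] 65.6078431372549 [908]
cream ['side'] [ 0.4429 -0.1501] 62.29803921568627 [1220]
cream ['side'] [ 0.4429 -0.1501] 62.29803921568627 [1220]
```

View pics/c1.png

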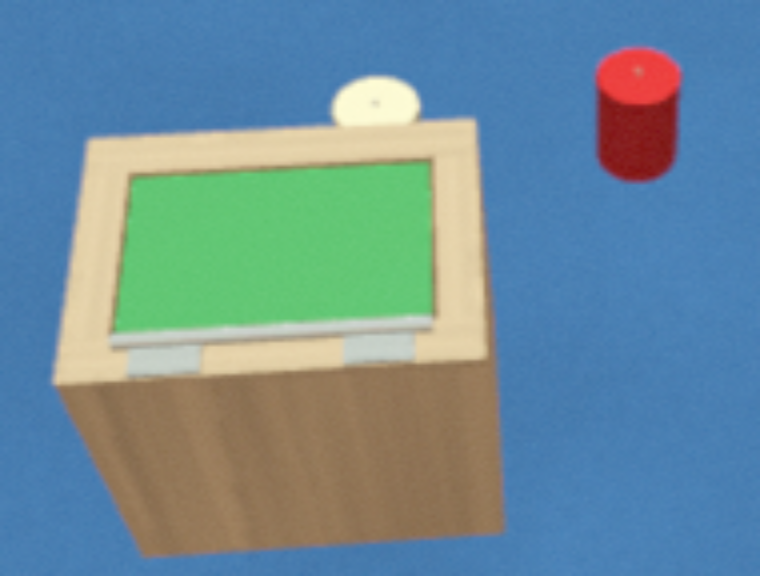

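View pics/c2.png

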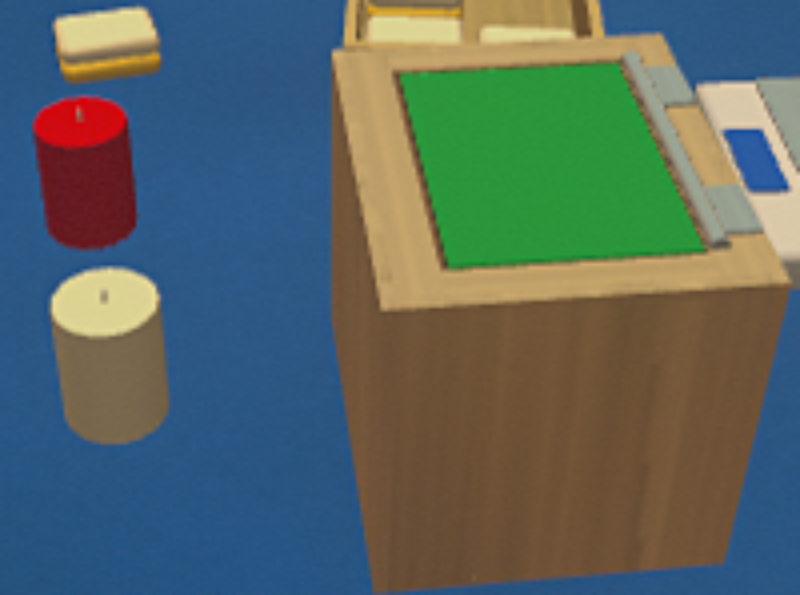

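Red candle at about (0.421, -0.004), mouth centre at about (0.628, -0.175), box yaw about +2.6°, cream at (0.443, -0.150). I'll grasp high, with the jaws opening along the box's y.

```bash
cat >> h.py <<'E'
from scipy.spatial.transform import Rotation as Ro
def rel(target,yaw=None):
    s=r.read_state();A=Ro.from_quat(s["eef_rot"]).as_matrix()
    print("t",round(s["time"],2),"pos",s["ee_pos"],"w",round(s["width"],4),"F",s["ft_force"])
    print("tool x",A[:,0],"y",A[:,1],"z",A[:,2])
    print("slide cm",100*A.T@(np.array(target)-s["ee_pos"]))
    if yaw is not None:
        w=np.array([-np.sin(yaw),np.cos(yaw),0]);v=A.T@w
        a=np.degrees(np.arctan2(v[2],v[1]));print("roll",(a+90)%180-90)
    print(r.read_state()["joint_positions"])
if __name__=="__main__":
    import sys;v=list(map(float,sys.argv[1:]));rel(v[:3],.045)
E
python3 h.py .421 -.004 .193
```

```text
t 0.15 pos [ 0.2385 -0.5774  0.1931] w 0.0867 F [-0.0867 -0.3726 -0.0416]
tool x [-0.0004  0.001  -1.    ] y [ 0.3819 -0.9242 -0.001 ] z [-0.9242 -0.3819  0.    ]
slide cm [  0.0615 -46.0228 -38.7584]
roll 19.87238374249614
[ 1.1564  0.3327 -0.0647  1.4607  0.0216  1.3499 -0.0885]
```

```bash
python3 -m jog '[{"slide":[0,-2,-1.7],"roll":3},{"slide":[0,-5,-4.2],"roll":7},{"slide":[0,-8,-6.7],"roll":11},{"slide":[0,-11,-9.3],"roll":15},{"slide":[0,-14,-11.8],"roll":19.8}]' 0; python3 h.py .421 -.004 .193
```

```text
time: 0.57
ee_pos: [0.2943, -0.4009, 0.193]
eef_rot: [-0.707, -0.016, 0.707, -0.015]
ft_force: [0.9, 0.2, 0.3]
width: 0.0868
t 0.57 pos [ 0.2943 -0.4009  0.193 ] w 0.0868 F [0.879  0.1777 0.3312]
tool x [-0.0008  0.0012 -1.    ] y [ 0.0429 -0.9991 -0.0012] z [-0.9991 -0.0429  0.0007]
slide cm [  0.0345 -39.1106 -14.3587]
roll -0.11750741558097388
[ 0.9841  0.0604 -0.1437  1.784   0.0087  1.2992 -0.6895]
```

```bash
python3 -m jog '[{"slide":[0,-3.8,-1.4],"roll":0},{"slide":[0,-7.6,-2.8],"roll":0},{"slide":[0,-11.4,-4.2],"roll":0},{"slide":[0,-15.2,-5.6],"roll":0},{"slide":[0,-19,-7],"roll":0}]' 0; python3 h.py .421 -.004 .193
```

```text
time: 0.98
ee_pos: [0.3561, -0.2062, 0.1931]
eef_rot: [-0.707, -0.015, 0.707, -0.015]
ft_force: [0.8, -0.4, 0.9]
width: 0.0866
t 0.98 pos [ 0.3561 -0.2062  0.1931] w 0.0866 F [ 0.782  -0.3919  0.8737]
tool x [-0.0008  0.0007 -1.    ] y [ 0.0428 -0.9991 -0.0007] z [-0.9991 -0.0428  0.0008]
slide cm [  0.0171 -19.9197  -7.3494]
roll -0.12607657604951328
[ 0.8046 -0.1287 -0.3558  1.9611 -0.0466  1.3026 -1.0641]
```

```bash
python3 -m jog '[{"slide":[0,-3.8,-1.4],"roll":0},{"slide":[0,-7.6,-2.8],"roll":0},{"slide":[0,-11.4,-4.2],"roll":0},{"slide":[0,-15.2,-5.6],"roll":0},{"slide":[0,-19,-7],"roll":0}]' 0;  python3 -m jog '[{"slide":[0,-0.9,-0.3],"roll":0},{"slide":[0,-0.9,-0.3],"roll":0}]' 0; python3 h.py .421 -.004 .041
python3 - <<'E'
from h import *
for n in["wrist","scene"]:
    cv2.imwrite(f"pics/{n}1.png",r.camera(n)[:,:,::-1])
E
```

```text
time: 1.4
ee_pos: [0.4179, -0.0113, 0.1933]
eef_rot: [-0.707, -0.015, 0.707, -0.015]
ft_force: [1.6, -0.6, -1.1]
width: 0.0871
time: 1.57
ee_pos: [0.421, 0.0014, 0.1934]
eef_rot: [0.707, 0.017, -0.707, 0.017]
ft_force: [-0.4, -0.0, -0.2]
width: 0.0869
t 1.57 pos [0.421  0.0014 0.1934] w 0.0869 F [-0.3757 -0.0461 -0.1997]
tool x [ 0.      0.0005 -1.    ] y [ 0.0486 -0.9988 -0.0005] z [-0.9988 -0.0486 -0.    ]
slide cm [15.2397  0.5445  0.0221]
roll 0.20929556068014676
[ 0.6048 -0.1076 -0.6588  1.9286 -0.0688  1.2987 -1.5548]
```

View pics/wrist1.png

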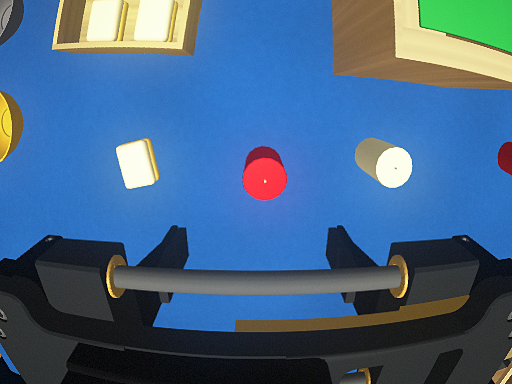

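The wrist view shows the red wick at about (265,181) and the cream wick at (394,167). I'll cross-check the positions with the fisheye model.

Run:
```python
from h import *
c=r.camera_info("wrist");K=np.array(c["intrinsics"]);T=np.array(c["hand_eye"])
s=r.read_state();A=Ro.from_quat(s["eef_rot"]).as_matrix()
for nm,uv,z in(("red",(265,181),.081),("cream",(394,167),.081)):
    d=(np.array(uv)-K[:2,2])/K[0,0];th=np.linalg.norm(d);ray=np.r_[np.sin(th)*d/th,np.cos(th)]
    o=A@T[:3,3]+s["ee_pos"];w=A@T[:3,:3]@ray;print(nm,o+w*(z-o[2])/w[2])
```

```text
red [ 0.4191 -0.011   0.081 ]
cream [ 0.4428 -0.1557  0.081 ]
```

```bash
python3 -m jog '[{"slide":[3,0.8,0.1],"roll":0},{"slide":[6,0.8,0.1],"roll":0},{"slide":[8,0.8,0.1],"roll":0},{"slide":[8.5,0.8,0.1],"roll":0}]' 0; python3 h.py .4205 -.007 .042
python3 - <<'E'
from h import *
for n in["wrist","side"]:
    cv2.imwrite(f"pics/{n}2.png",r.camera(n)[:,:,::-1])
E
```

```text
time: 2.0
ee_pos: [0.417, -0.0123, 0.105]
eef_rot: [-0.705, -0.014, 0.709, -0.014]
ft_force: [-0.1, 0.2, -0.6]
width: 0.0871
t 2.0 pos [ 0.417  -0.0123  0.105 ] w 0.0871 F [-0.1469  0.236  -0.5879]
tool x [-0.0059  0.0002 -1.    ] y [ 0.0406 -0.9992 -0.0005] z [-0.9992 -0.0406  0.0059]
slide cm [ 6.298  -0.5158 -0.4041]
roll -0.2509680645219987
[ 0.6044 -0.0171 -0.667   2.0528 -0.0125  1.1081 -1.5871]
```

View pics/wrist2.png

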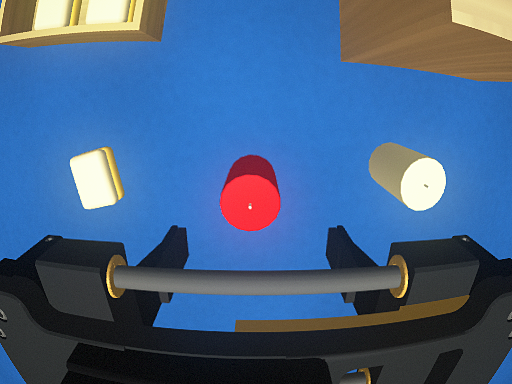

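View pics/side2.png

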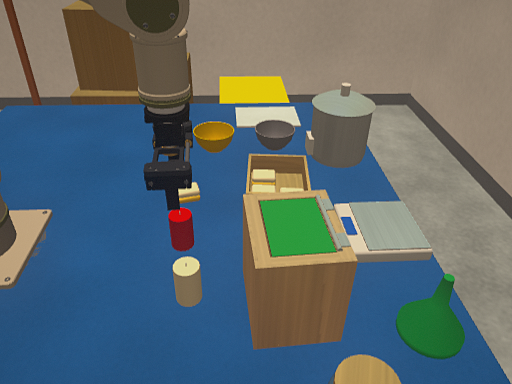

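The red candle sits almost centred between the fingers, with its wick at (250,207). I'll refine the position.

```bash
cat > w.py <<'E'
from h import *
import sys
def wr(uv,z):
    c=r.camera_info("wrist");K=np.array(c["intrinsics"]);T=np.array(c["hand_eye"])
    s=r.read_state();A=Ro.from_quat(s["eef_rot"]).as_matrix()
    d=(np.array(uv)-K[:2,2])/K[0,0];th=np.linalg.norm(d);ray=np.r_[np.sin(th)*d/th,np.cos(th)]
    o=A@T[:3,3]+s["ee_pos"];w=A@T[:3,:3]@ray;return o+w*(z-o[2])/w[2]
if __name__=="__main__":
    v=list(map(float,sys.argv[1:]));print(wr(v[:2],v[2]))
E
python3 w.py 250 207 .083; python3 w.py 251 200 .08; python3 h.py .4205 -.009 .042
```

```text
[ 0.4206 -0.006   0.083 ]
[ 0.4253 -0.0065  0.08  ]
t 2.1 pos [ 0.4187 -0.0117  0.1076] w 0.0868 F [ 0.8726 -0.5866  0.5805]
tool x [-0.003   0.0001 -1.    ] y [ 0.0416 -0.9991 -0.0003] z [-0.9991 -0.0416  0.003 ]
slide cm [ 6.558  -0.2564 -0.2122]
roll -0.1936953958460208
[ 0.6041 -0.0191 -0.6675  2.0486 -0.0136  1.1111 -1.5864]
```

```bash
python3 -m jog '[{"slide":[2,-0.5,-0.3],"roll":0},{"slide":[4,-0.5,-0.3],"roll":0},{"slide":[5.5,-0.5,-0.3],"roll":0},{"slide":[6.5,-0.5,-0.3],"roll":0},{"slide":[6.5,-0.5,-0.3],"roll":0}]' 0; python3 h.py .4215 -.0065 .042
python3 - <<'E'
from h import *
for n in["wrist","side"]:
    cv2.imwrite(f"pics/{n}3.png",r.camera(n)[:,:,::-1])
E
```

```text
time: 2.52
ee_pos: [0.421, -0.007, 0.0421]
eef_rot: [-0.705, -0.015, 0.708, -0.014]
ft_force: [-0.6, -0.8, 0.2]
width: 0.0873
t 2.52 pos [ 0.421  -0.007   0.0421] w 0.0873 F [-0.6112 -0.8476  0.199 ]
tool x [-0.0042  0.0004 -1.    ] y [ 0.0408 -0.9992 -0.0005] z [-0.9992 -0.0408  0.0041]
slide cm [ 0.0121 -0.0462 -0.0544]
roll -0.23724257855121778
[ 0.5776  0.0919 -0.6823  2.1106  0.0695  0.9648 -1.6725]
```

View pics/wrist3.png

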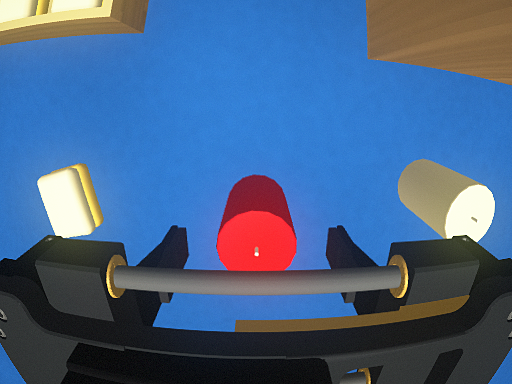

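The candle is between the jaws (its top centre at about (257,243)) and the cream candle is clear on the right. Closing now.

```bash
python3 -m jog '[{"slide":[0,0,0],"roll":0},{"slide":[0,0,0],"roll":0},{"slide":[0,0,0],"roll":0},{"slide":[0,0,0],"roll":0},{"slide":[0,0,0],"roll":0}]' 1 25;python3 -m jog '[{"slide":[0,0,0],"roll":0},{"slide":[0,0,0],"roll":0},{"slide":[0,0,0],"roll":0}]'
python3 - <<'E'
from h import *
for n in["wrist"]:
    cv2.imwrite(f"pics/{n}4.png",r.camera(n)[:,:,::-1])
E
```

```text
time: 3.03
ee_pos: [0.4222, -0.0068, 0.0439]
eef_rot: [-0.706, -0.015, 0.708, -0.015]
ft_force: [-0.7, 0.3, 0.8]
width: 0.0615
time: 3.28
ee_pos: [0.4222, -0.0068, 0.044]
eef_rot: [-0.706, -0.015, 0.707, -0.015]
ft_force: [0.1, 0.7, 0.9]
width: 0.0472
```

View pics/wrist4.png

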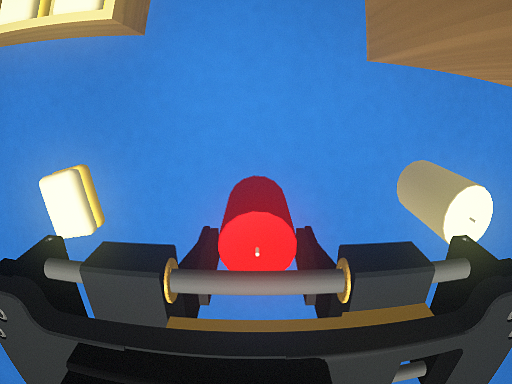

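The jaws stopped on the candle at 47 mm. Lifting.

```bash
python3 -m jog '[{"slide":[-1,0,0],"roll":0},{"slide":[-3,0,0],"roll":0},{"slide":[-6,0,0],"roll":0},{"slide":[-9,0,0],"roll":0},{"slide":[-12,0,0],"roll":0}]';python3 -m jog '[{"slide":[-3,0,0],"roll":0},{"slide":[-6,0,0],"roll":0},{"slide":[-9,0,0],"roll":0},{"slide":[-11.5,0,0],"roll":0},{"slide":[-12,0,0],"roll":0}]' ; python3 h.py .628 -.175 .29
python3 - <<'E'
from h import *
for n in["wrist","side"]:
    cv2.imwrite(f"pics/{n}5.png",r.camera(n)[:,:,::-1])
E
```

```text
time: 3.75
ee_pos: [0.4219, -0.0064, 0.1658]
eef_rot: [-0.706, -0.015, 0.708, -0.015]
ft_force: [0.6, 0.1, -1.4]
width: 0.047
time: 4.17
ee_pos: [0.4234, -0.0061, 0.2905]
eef_rot: [0.708, 0.015, -0.706, 0.015]
ft_force: [1.0, -0.1, -1.2]
width: 0.0469
t 4.17 pos [ 0.4234 -0.0061  0.2905] w 0.0469 F [ 0.9521 -0.1229 -1.2403]
tool x [ 0.0039 -0.0007 -1.    ] y [ 0.0424 -0.9991  0.0009] z [-0.9991 -0.0424 -0.0039]
slide cm [  0.1461  17.7435 -19.7257]
roll -0.14664436028266437
[ 0.6282 -0.1498 -0.6318  1.7589 -0.0878  1.5002 -1.5207]
```

View pics/wrist5.png

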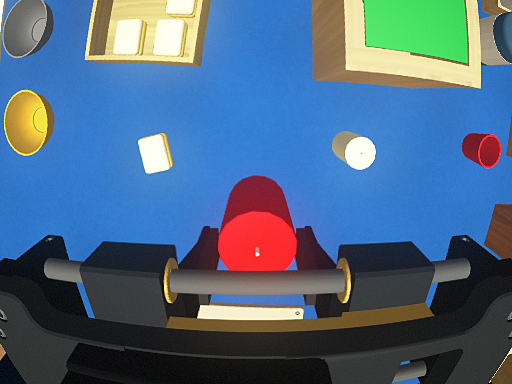

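View pics/side5.png

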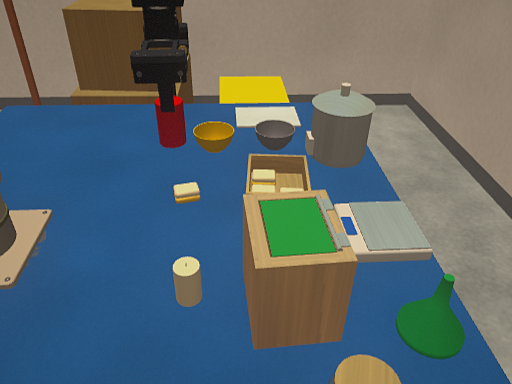

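The candle is held upright and the cream one is undisturbed at side (187,281). Moving over to the mouth.

```bash
python3 -m jog '[{"slide":[0,2,-2.2],"roll":0},{"slide":[0,4.5,-5],"roll":0},{"slide":[0,7,-7.8],"roll":0},{"slide":[0,9.5,-10.6],"roll":0},{"slide":[0,12,-13.4],"roll":0}]';python3 -m jog '[{"slide":[0,2.5,-2.8],"roll":0},{"slide":[0,4.7,-5.2],"roll":0},{"slide":[0,5.7,-6.3],"roll":0},{"slide":[0,5.7,-6.3],"roll":0},{"slide":[0,5.7,-6.3],"roll":0}]' ; python3 h.py .628 -.175 .29
python3 - <<'E'
from h import *
for n in["wrist","side","scene"]:
    cv2.imwrite(f"pics/{n}6.png",r.camera(n)[:,:,::-1])
E
```

```text
time: 4.68
ee_pos: [0.562, -0.1216, 0.2853]
eef_rot: [-0.706, -0.015, 0.708, -0.015]
ft_force: [-0.5, 0.7, -0.3]
width: 0.0468
time: 5.1
ee_pos: [0.6269, -0.1756, 0.2827]
eef_rot: [-0.705, -0.016, 0.709, -0.014]
ft_force: [0.0, 1.0, -2.1]
width: 0.047
t 5.1 pos [ 0.6269 -0.1756  0.2827] w 0.047 F [ 0.014   1.0283 -2.1168]
tool x [-0.0055  0.0024 -1.    ] y [ 0.0426 -0.9991 -0.0026] z [-0.9991 -0.0426  0.0054]
slide cm [-0.7349 -0.0566 -0.1054]
roll -0.13682116155348467
[ 0.5855  0.4238 -0.5592  1.2027  0.2179  1.5792 -1.4605]
```

View pics/wrist6.png

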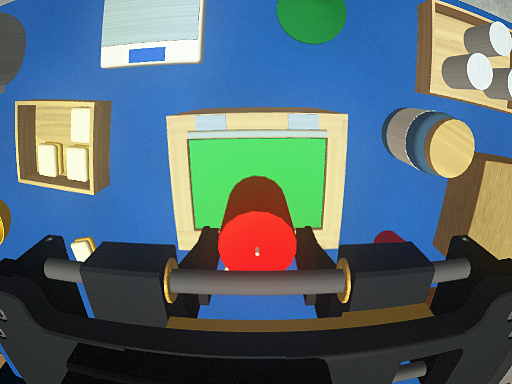

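View pics/side6.png

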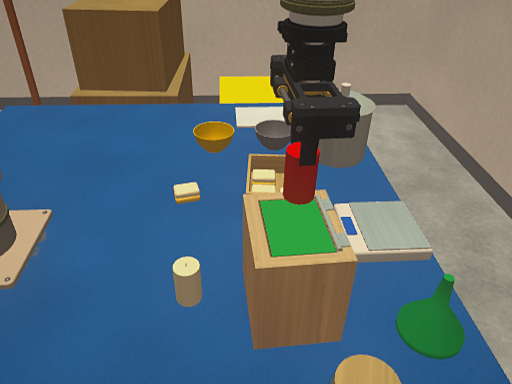

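View pics/scene6.png

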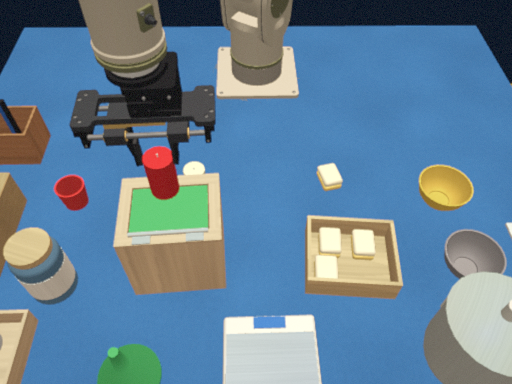

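The candle is held upright over the flap, centred left to right (flap columns 189–327, candle at 257). Descending slowly.

```bash
python3 w.py 258 137 .185; python3 -m jog '[{"slide":[1.5,0,-0.1],"roll":0},{"slide":[3,0,-0.1],"roll":0},{"slide":[4.5,0,-0.1],"roll":0},{"slide":[5.5,0,-0.1],"roll":0},{"slide":[6.5,0,-0.1],"roll":0}]'; python3 h.py .628 -.175 .172
python3 - <<'E'
from h import *
for n in["side","scene"]:
    cv2.imwrite(f"pics/{n}7.png",r.camera(n)[:,:,::-1])
E
```

```text
[ 0.6734 -0.1734  0.185 ]
time: 5.67
ee_pos: [0.6271, -0.174, 0.2198]
eef_rot: [-0.706, -0.016, 0.708, -0.016]
ft_force: [-0.1, 0.8, 1.6]
width: 0.0469
t 5.67 pos [ 0.6271 -0.174   0.2198] w 0.0469 F [-0.1382  0.8207  1.6163]
tool x [-0.0025  0.0004 -1.    ] y [ 0.0445 -0.999  -0.0005] z [-0.999  -0.0445  0.0024]
slide cm [ 4.7844  0.1046 -0.0974]
roll -0.028493956918623553
[ 0.5977  0.4357 -0.5585  1.3189  0.227   1.4523 -1.4719]
```

View pics/side7.png

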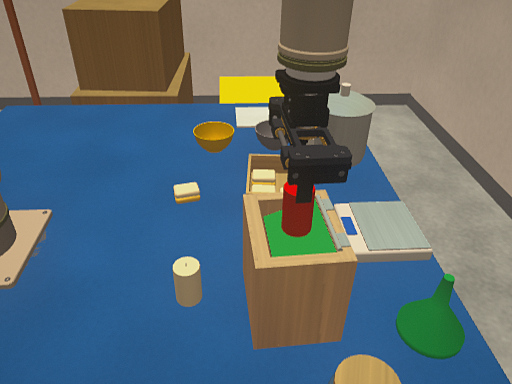

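The flap is tilting in under the candle and the force is small. Continuing down.

```bash
python3 -m jog '[{"slide":[1,0.1,0],"roll":0},{"slide":[2,0.1,0],"roll":0},{"slide":[3,0.1,0],"roll":0},{"slide":[4,0.1,0],"roll":0},{"slide":[4.8,0.1,0],"roll":0}]'; python3 -m jog '[{"slide":[0.5,0,0],"roll":0},{"slide":[0.5,0,0],"roll":0},{"slide":[0.5,0,0],"roll":0}]'; python3 h.py .628 -.175 .168
python3 - <<'E'
from h import *
for n in["side","scene","wrist"]:
    cv2.imwrite(f"pics/{n}8.png",r.camera(n)[:,:,::-1])
E
```

```text
time: 6.18
ee_pos: [0.6261, -0.1753, 0.1692]
eef_rot: [-0.705, -0.016, 0.709, -0.015]
ft_force: [-1.3, -0.3, 0.2]
width: 0.0472
time: 6.43
ee_pos: [0.6258, -0.1753, 0.1637]
eef_rot: [-0.705, -0.016, 0.709, -0.015]
ft_force: [-0.7, -0.5, -1.2]
width: 0.0467
t 6.43 pos [ 0.6258 -0.1753  0.1637] w 0.0467 F [-0.6666 -0.4887 -1.2228]
tool x [-0.0065  0.0013 -1.    ] y [ 0.0441 -0.999  -0.0016] z [-0.999  -0.0441  0.0065]
slide cm [-0.4303 -0.0172 -0.2175]
roll -0.04858320141045169
[ 0.6024  0.4649 -0.5523  1.3988  0.2426  1.3525 -1.4829]
```

View pics/side8.png

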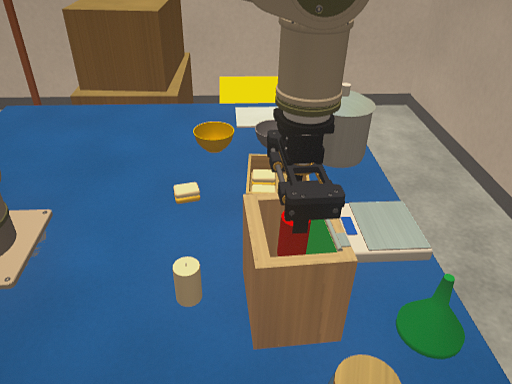

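View pics/wrist8.png

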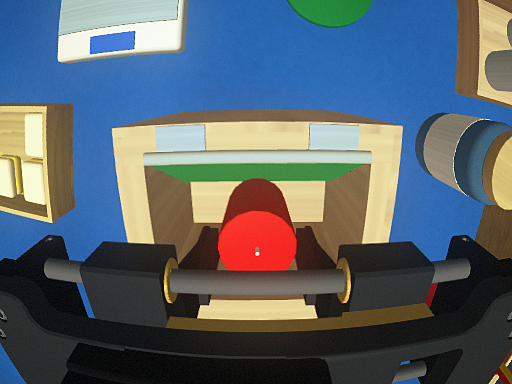

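The flap hangs open, more than half the candle is through (centre about 25 mm below the mouth), and it is still gripped. I'll open the jaws part way to drop it.

```bash
python3 -m jog '[{"slide":[0,0,0],"roll":0},{"slide":[0,0,0],"roll":0},{"slide":[0,0,0],"roll":0},{"slide":[0,0,0],"roll":0},{"slide":[0,0,0],"roll":0}]' 0.2; python3 -m jog '[{"slide":[0,0,0],"roll":0},{"slide":[0,0,0],"roll":0},{"slide":[0,0,0],"roll":0}]'
python3 - <<'E'
from h import *
for n in["side","wrist"]:
    cv2.imwrite(f"pics/{n}9.png",r.camera(n)[:,:,::-1])
E
```

```text
time: 7.0
ee_pos: [0.6265, -0.1753, 0.1649]
eef_rot: [-0.705, -0.016, 0.709, -0.015]
ft_force: [0.2, 0.2, 0.6]
width: 0.0679
time: 7.25
ee_pos: [0.6265, -0.1753, 0.165]
eef_rot: [-0.705, -0.016, 0.709, -0.015]
ft_force: [-0.7, -0.2, -0.5]
width: 0.0693
```

View pics/wrist9.png

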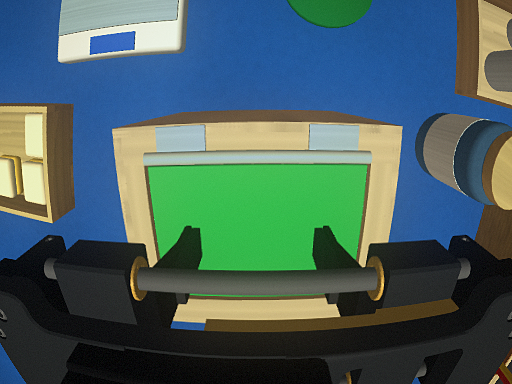

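The candle has dropped and the flap now rests against the fingertips. Drawing back.

```bash
python3 -m jog '[{"slide":[-2,0,0],"roll":0},{"slide":[-5,0,0],"roll":0},{"slide":[-8,0,0],"roll":0},{"slide":[-11,0,0],"roll":0},{"slide":[-14,0,0],"roll":0}]'; python3 -m jog '[{"slide":[-2,0,3],"roll":0},{"slide":[-4,0,6],"roll":0},{"slide":[-5,0,9],"roll":0},{"slide":[-5,0,12],"roll":0},{"slide":[-5,0,12],"roll":0}]';python3 -m jog '[{"slide":[0,0,0],"roll":0},{"slide":[0,0,0],"roll":0},{"slide":[0,0,0],"roll":0},{"slide":[0,0,0],"roll":0},{"slide":[0,0,0],"roll":0}]'
python3 - <<'E'
from h import *
for n in["side","wrist","scene"]:
    cv2.imwrite(f"pics/{n}10.png",r.camera(n)[:,:,::-1])
print(np.abs(r.read_state()["joint_vel"]).max())
E
```

```text
time: 7.77
ee_pos: [0.6269, -0.1754, 0.3065]
eef_rot: [-0.705, -0.016, 0.708, -0.015]
ft_force: [0.3, 0.1, -0.5]
width: 0.07
time: 8.18
ee_pos: [0.5038, -0.1816, 0.3591]
eef_rot: [-0.706, -0.014, 0.708, -0.016]
ft_force: [-0.2, -0.5, -0.6]
width: 0.0698
time: 8.6
ee_pos: [0.5044, -0.1813, 0.3585]
eef_rot: [-0.706, -0.015, 0.708, -0.016]
ft_force: [0.1, -0.2, 0.5]
width: 0.0695
0.005784987931712206
```

View pics/side10.png

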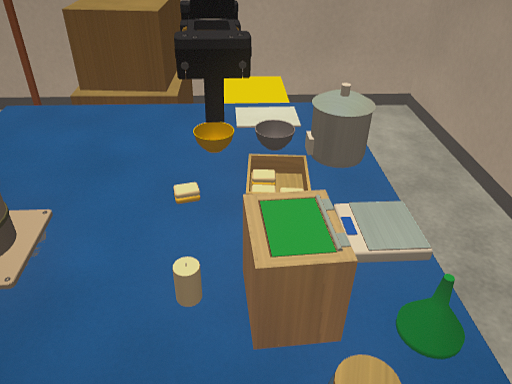

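View pics/wrist10.png

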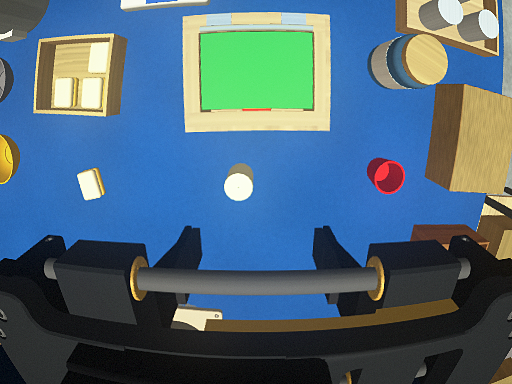

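View pics/scene10.png

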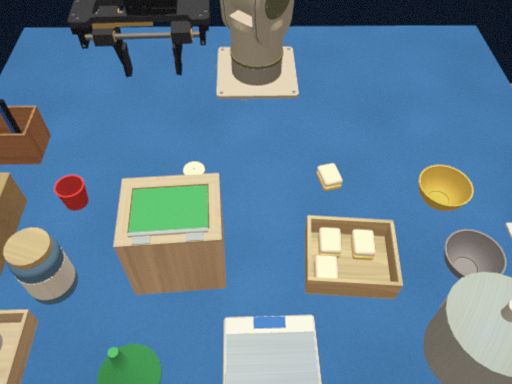

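The flap looks level and the cream candle hasn't moved. But a thin red strip shows at the flap's front edge, at wrist (257,109). I need to know whether the candle is deep in the box or caught there.

Run:
```python
from h import *
from w import wr
im=cv2.imread("pics/wrist10.png")
a=cv2.resize(im[85:140,175:340],None,fx=4.8,fy=4.8,interpolation=cv2.INTER_CUBIC);cv2.imwrite("pics/c3.png",a)
b=cv2.resize(cv2.imread("pics/side10.png")[185:265,235:360],None,fx=6,fy=6,interpolation=cv2.INTER_CUBIC);cv2.imwrite("pics/c4.png",b)
for uv in((243,109),(270,109)):
    print([wr(uv,z) for z in(.185,.08,.045)])
hs=cv2.cvtColor(im,cv2.COLOR_BGR2HSV);g=cv2.inRange(hs,(50,120,60),(75,255,255))
cn=max(cv2.findContours(g,0,2)[0],key=cv2.contourArea);q=cv2.approxPolyDP(cn,5,True)[:,0]
print(q.tolist(),[wr(p,.185)[:2] for p in q])
```

```text
[array([ 0.5751, -0.1616,  0.185 ]), array([ 0.5712, -0.1571,  0.08  ]), array([ 0.57  , -0.1556,  0.045 ])]
[array([ 0.5765, -0.1943,  0.185 ]), array([ 0.573 , -0.1992,  0.08  ]), array([ 0.5719, -0.2009,  0.045 ])]
[[312, 33], [200, 34], [202, 109], [311, 108]] [array([ 0.6753, -0.2411]), array([ 0.6683, -0.1055]), array([ 0.574 , -0.1113]), array([ 0.5809, -0.2445])]
```

View pics/c3.png

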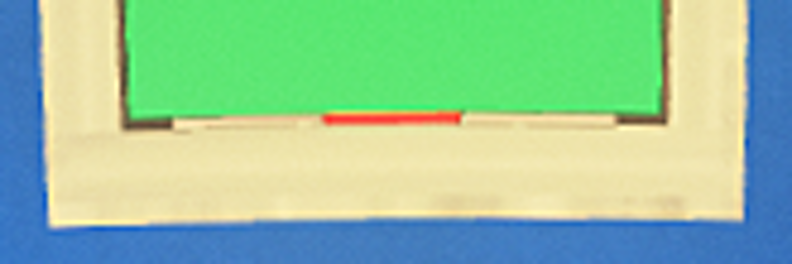

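View pics/c4.png

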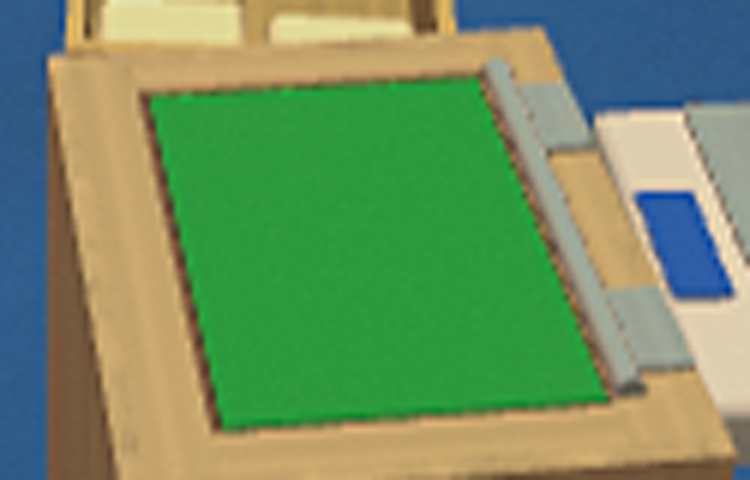

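The flap is flush with the box. The red patch is about 29 px wide, which corresponds to roughly 45 mm at floor depth. That fits the candle lying on the floor, seen through the flap's front gap. I'll wait a second and check it isn't moving.

```bash
for i in 1 2 3; do python3 -m jog '[{"slide":[0,0,0],"roll":0},{"slide":[0,0,0],"roll":0},{"slide":[0,0,0],"roll":0},{"slide":[0,0,0],"roll":0},{"slide":[0,0,0],"roll":0}]' | head -2; done
python3 - <<'E'
from h import *
im=r.camera("wrist")[:,:,::-1];cv2.imwrite("pics/wrist11.png",im);s=cv2.imread("pics/wrist10.png")
for a in(s,im):
    m=(a[:,:,2].astype(int)>150)&(a[:,:,1]<110)&(a[:,:,0]<110);m[:100]=0;m[120:]=0;m[:,:190]=0;m[:,330:]=0
    print(np.argwhere(m).min(0),np.argwhere(m).max(0),m.sum())
    g=cv2.inRange(cv2.cvtColor(np.ascontiguousarray(a),cv2.COLOR_BGR2HSV),(50,120,60),(75,255,255));print(cv2.countNonZero(g))
sd=r.camera("side")[:,:,::-1];o=cv2.imread("pics/side0.png")
print("cream diff",np.abs(sd[250:315,165:210].astype(int)-o[250:315,165:210]).mean())
E
```

```text
time: 9.17
ee_pos: [0.5042, -0.1814, 0.3587]
time: 9.58
ee_pos: [0.5041, -0.1815, 0.3587]
time: 10.0
ee_pos: [0.5042, -0.1815, 0.3587]
[109 242] [110 270] 45
8550
[109 242] [110 270] 34
8574
cream diff 3.2932193732193733
```

Nothing has moved: the candle is at rest, the flap is shut and the cream candle is where it was. Handing in.

```bash
python3 -c "
from bench import r
print(r.close_job())"
```

```text
the job is handed in; nothing more can be done
None
```

The red candle is in the remelt box. I gripped it near the top with 25 N and pushed it straight down through the flap at the centre of the mouth. I kept hold of it until its centre was about 25 mm below the mouth, with the flap hanging open. Then I released it, withdrew and handed the job in just after 10 s of robot time.

**Last checks:**
- **Flap:** it looks flush with the box top in the side, scene and wrist pictures. I had no direct reading of its angle.
- **Red candle:** I can only see it as a thin red strip through the flap's front gap. The strip is about 45 mm wide at floor depth, which fits the candle lying on the bottom. It didn't move between pictures 1.4 s apart. Its exact pose is inferred from this.
- **Cream candle:** there was no visible change from the first side picture.
- **Robot:** it was still, clear of everything, and felt no contact force.

The cameras disagreed by up to 9 mm on the red candle's y position (-0.002 to -0.011 m). I used about -0.0065 m, and the grasp centred on the candle without trouble.

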